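# Clear and rinse the capsule coffee machine

## Task

Clear up the coffee machine after a cup: lift the used brown capsule out of the pulled-out holder and drop it into the steel used-capsule bin, then push the empty holder fully home. Last, turn the black dial on top of the machine clockwise, past its first two clicks to the third (blue dot, rinse), and keep holding it there against its return spring: the program finishes while the fingers still hold the dial at the third click. Leave the mug and everything else on the counter where they stand.

Things in the scene. Friction and masses are not known exactly. Their poses are not given: they have to be found in the camera images.
- machine: fixed capsule coffee machine, 150 mm wide, 260 mm deep; place and turn vary. Origin on the counter; its own -x is its front (holder, spout), z up. The brew head overhangs the drip tray: x -100..+100 mm, y -75..+75 mm, z 150..262 mm; behind it (x +85..+142 mm) a water tank up to 241 mm
- capsule: the used capsule: brown, silver flange at the bottom, dark hole in the top. Flange 52 mm across, 3 mm thick; above it an almost straight round body, 45 mm across at the flange, 43 mm at 29 mm, 34 mm high in all; about 20 g. Origin at the centre of its underside. It starts loose, flange down, in the holder's cradle: pinch the body just above the flange
- cradle (a point): centre of the floor of the holder's shallow round cradle (recess 57 mm across, 7 mm deep, outer rim 68 mm across), 170 mm above the counter; it moves with the holder
- holder (a joint): the capsule holder, a tray that slides in the machine's brew head along the machine's x axis: 0 fully home, grows as it is pulled out towards machine -x (m); starts at its outer stop, 0.105. Closing takes about 1.5 N, up to a rigid stop at 0; it stays where it is left
- holder_push (a point): centre of the steel front face of the holder's handle (36 mm wide, 22 mm high, faces machine -x), 170 mm above the counter, 115 mm in front of the cradle's centre; once home, 65 mm in front of the brew head
- dial (a joint): the black dial on top of the head, upright axis, rad: 0 = off (red dot), grows clockwise seen from above. Clicks at 0.4, 0.8 (dark dots) and 1.2 (third, blue dot, rinse), rigid stop at 1.26. A return spring (0.06 N m at off, 0.13 at the third click, up to 0.18 to get over a click) turns it back to off from any click when let go
- dial_grip: the dial's raised grip bar: 50 mm long along its own x, 12 mm thick along its own y, 26 mm high; turns with the dial. Origin at the centre of its underside, on the dial's axis, 269 mm above the counter, top at 295 mm. A white line marks its pointing end (own -x), at off towards the machine's front. The disc under it is 60 mm across, 7 mm high; the head's top is free around it
- bin: used-capsule bin: open steel box with black rim and foot, 120 (x) x 150 (y) x 100 mm high, walls and floor 4 mm, about 0.9 kg, two old capsules lying in it. Origin under its centre. It may change places with the wooden box
- bin_mouth (a point): centre of the bin's open mouth, 100 mm above the counter
- mug: white mug, 74 mm across, 85 mm high, standing on the machine's drip tray under the spout; origin under its centre
- podbox: low open wooden box (120 x 170 x 35 mm, six fresh red, teal and yellow capsules in it standing up to 40 mm above the counter); NOT the bin; origin under its centre
- pitcher: steel milk jug, 84 mm across, 100 mm high; origin under its centre
- sugar: white sugar jar with a wooden lid, 72 mm across, 110 mm high; origin under its centre
- pepper: dark wooden pepper mill, 54 mm across, 168 mm high; origin under its centre
- salt: copper-coloured salt mill, 54 mm across, 168 mm high; origin under its centre
- spoon: steel spoon with a wooden handle, 160 mm long, lying on the counter; origin about at its middle
- bowl: turquoise bowl, 150 mm across, 65 mm high; origin under its centre
There are look-alikes about, which are no part of the job. What is shaped like the capsule but green or yellow is not meant.

How it is judged:
By the outcome, as a careful person would: the job done as asked, in the order asked, and still so for the second after the job is handed in, while the arm keeps its last pose, push and grip.
It also fails if it takes over 56 s, if anything falls off the work surface, if the arm or the gripper's body presses on something with over 40 N, if the wrist force passes 120 N, or if a joint passes its speed limit or range.

## Robot

A 6-joint arm with a two-finger parallel gripper is mounted at the origin on the work surface. World frame = base frame: x ahead of the robot, y to its left, z up, the work surface at z = 0. Lengths are in m, angles in rad, forces in N, time in s.
With the tool pointing down it reaches from about 0.25 to 0.775 m from the base axis. Payload 4 kg.
Tool frame: the origin (TCP) lies on the front face of the gripper's body, between the roots of the fingers; the fingertips stand 73 mm ahead of it and the grasp point (between the pads) lies 54 mm ahead of it (bot.tcp_to_tips is the x of the fingertips in the tool frame, in m); x points along the fingers, y is the direction in which the jaws open and shut, and the axes are right-handed (so a half turn about x gives the same grasp; the last joint's range is limited). The gripper opens to 85 mm and grips with 20 to 120 N. Pads are 22 mm wide; open, the fingers measure 114 mm over their backs; the gripper's body (76 mm by 85 mm) begins 54 mm behind the grasp point. The pads swing forward as they close: fully open they stand 13 mm farther back than shut.
Start: joints at [-1.407, 0.087, 1.371, -0, 1.684, -0.103], TCP at [0.145, -0.531, 0.304] pointing down, gripper open.
Joint ranges: [-3.1, 3.1], [-0.76, 2.03], [0.27, 2.55], [-1.08, 4.22], [0.17, 2.65], [-2.57, 2.57]. Speed limits (rad/s): [2.79, 2.79, 3.14, 3.14, 3.14, 3.14].

## Interface

Orientations are given as a unit quaternion [w, x, y, z].
In Python, from station import bot gives the robot as it stands.
- The arm moves only by the shell command python3 -m pendant 'ROWS' [FORCE]. ROWS is text: rows parted by semicolons, each of 5 numbers parted by spaces: the shift along the tool's x, y, z in m, then the turn about the tool's x in degrees, then the closure in counts, from 0 (fully open) to 255 (shut). A call has 1 to 12 rows; each row is the pose to reach, as a shift and turn from the pose measured when the call began, along the tool's axes at that moment; what a row does not reach only later rows make up. A row lasts 1/8 s, in which the tool goes at most 62.5 mm and 10.7 degrees, less where a joint would pass 70% of its speed; a pose out of reach is approached as far as the arm can. A call with a gripper value outside its range is refused whole. The fingers move at their own pace and stop on an object; FORCE is the grip in N (left out, the last holds). Time passes only in rows, so rows that repeat a pose let the fingers close. It gives the time, the measured TCP pose, the force and the opening at its end, in the units of the state.
- bot.get_state(): the state, without advancing time (a new reading comes with each control period).
- bot.camera(name): name is "scene" or "top"; returns the picture (480x640x3 uint8, blue, green, red); there is no depth.
- bot.calibration(name): a dict with "intrinsics" (3x3 intrinsics, pixels), "R" (3x3) and "t" (3): a world point X has camera coordinates R X + t. Camera axes: x right, y down, z forward; pixel columns grow to the right and rows downward; lengths in m; the calibration is good to about 2 mm. A picture is of the moment at which its call begins. calibration takes no time and is no camera call.
- bot.sign_off(): hands the job in, once; it reports no verdict.
The state is a dict: "clock": time; "qpos": joint angles; "dq": joint speeds; "effort": joint torques, N m; "position": TCP position; "tool_rot": TCP orientation; "wrist_force": force on the tool from outside, world axes, zero at the start; "moment": the same for the moment, N m; "gripper_width": finger opening in m.
Only numpy, scipy, OpenCV 4.12 (cv2) and the standard library are available. Lean on these libraries where they do the work, as an engineer would, in place of code of your own. Each camera call takes 0.05 s, during which the arm holds its last target.

## Working session

There is one attempt and no reset: what is moved stays moved. The work goes in short steps, Python scripts to look and compute and a shell command to move; the robot and the scene stay as the last step left them, time stands still between calls to the robot, and variables do not carry over. Pictures are saved under pics/ and viewed, and the job is handed in when it is done.

```bash
ls; mkdir -p pics
python3 - <<'E'
from station import bot
import cv2
print(bot.get_state(), bot.tcp_to_tips)
for n in ("scene","top"):
    im=bot.camera(n); cv2.imwrite(f"pics/{n}0.png",im)
    c=bot.calibration(n); print(n,c)
E
```

```text
pics
{'clock': 0.0, 'qpos': array([-1.40709587e+00,  8.79590606e-02,  1.37226222e+00,  9.73902881e-06,
        1.68360805e+00, -1.03101252e-01]), 'dq': array([ 0.00066888, -0.00059262, -0.00141823, -0.00148785, -0.00089852,
        0.00106606]), 'effort': array([ 5.68511205e-04, -3.51861620e+01, -3.13274431e+01, -7.50669551e-05,
        1.07326184e-02,  1.65113534e-05]), 'position': array([ 0.14494785, -0.5302046 ,  0.30273269]), 'tool_rot': array([-0.09325892, -0.70080332, -0.09483997,  0.70084439]), 'wrist_force': array([-0.5094394 ,  0.11215672, -0.02773481]), 'moment': array([ 0.01370664,  0.02342141, -0.03867754]), 'gripper_width': 0.08539996108763673} 0.0726
scene {'intrinsics': array([[449.66012838,   0.        , 311.19902754],
       [  0.        , 449.66012838, 232.96191868],
       [  0.        ,   0.        ,   1.        ]]), 'R': array([[ 0.70080101,  0.71333809,  0.0051687 ],
       [ 0.38202167, -0.3691688 , -0.84721534],
       [-0.60244285,  0.59570392, -0.53122448]]), 't': array([-0.347211  , -0.08425544,  1.69778501])}
top {'intrinsics': array([[434.23396972,   0.        , 309.77005994],
       [  0.        , 434.23396972, 240.55472247],
       [  0.        ,   0.        ,   1.        ]]), 'R': array([[ 0.01649642, -0.99967467,  0.01945299],
       [-0.98701924, -0.01938993, -0.15942726],
       [ 0.15975259, -0.01657049, -0.987018  ]]), 't': array([-0.08506592,  0.60073969,  1.00767056])}
```

View pics/scene0.png

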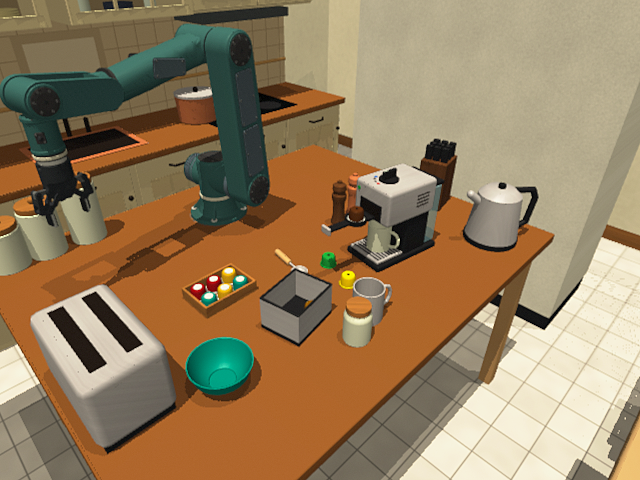

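View pics/top0.png

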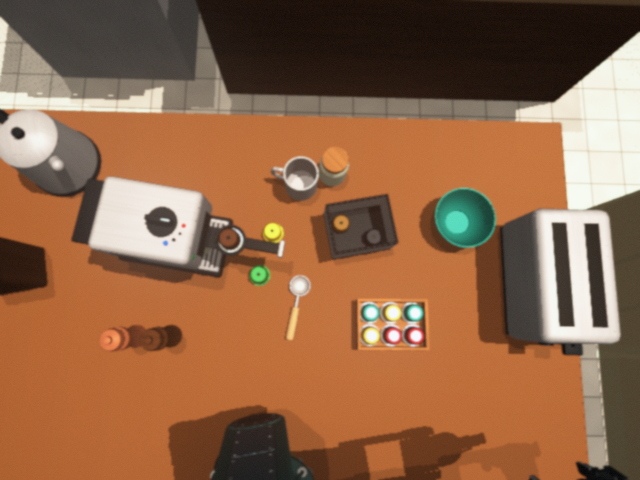

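The scene shows the machine, with its holder pulled out towards world -y, and the bin in the middle. In the top view, the capsule is around (229,238), the handle end (281,248), the dial (161,221) and the bin (361,227). I'll enlarge these next.

Run:
```python
import cv2
im=cv2.imread("pics/top0.png")
cv2.imwrite("pics/c1.png",cv2.resize(im[165:285,70:230],None,fx=5,fy=5,interpolation=cv2.INTER_CUBIC))
cv2.imwrite("pics/c2.png",cv2.resize(im[180:300,190:350],None,fx=5,fy=5,interpolation=cv2.INTER_CUBIC))
cv2.imwrite("pics/c3.png",cv2.resize(im[180:280,300:420],None,fx=5,fy=5,interpolation=cv2.INTER_CUBIC))
s=cv2.imread("pics/scene0.png")
cv2.imwrite("pics/c4.png",cv2.resize(s[150:290,310:470],None,fx=4,fy=4,interpolation=cv2.INTER_CUBIC))
```

```text
(no output)
```

View pics/c1.png

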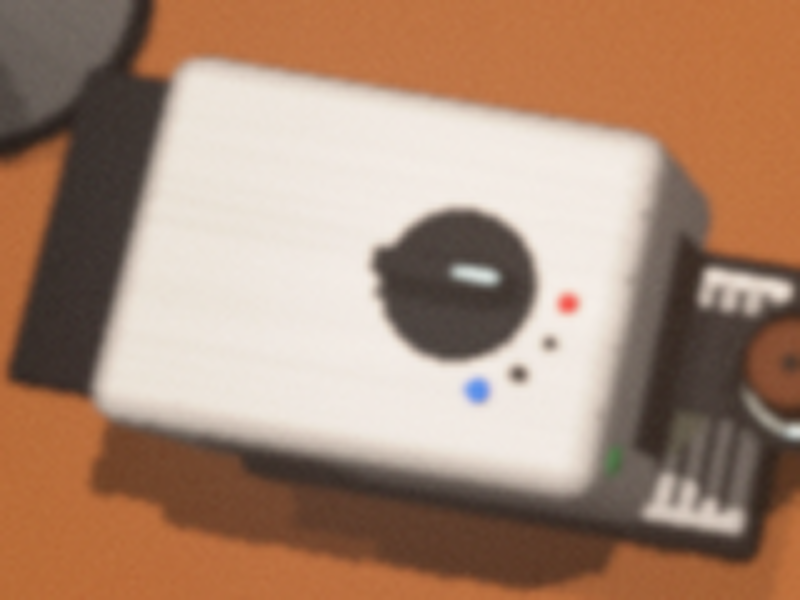

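View pics/c2.png

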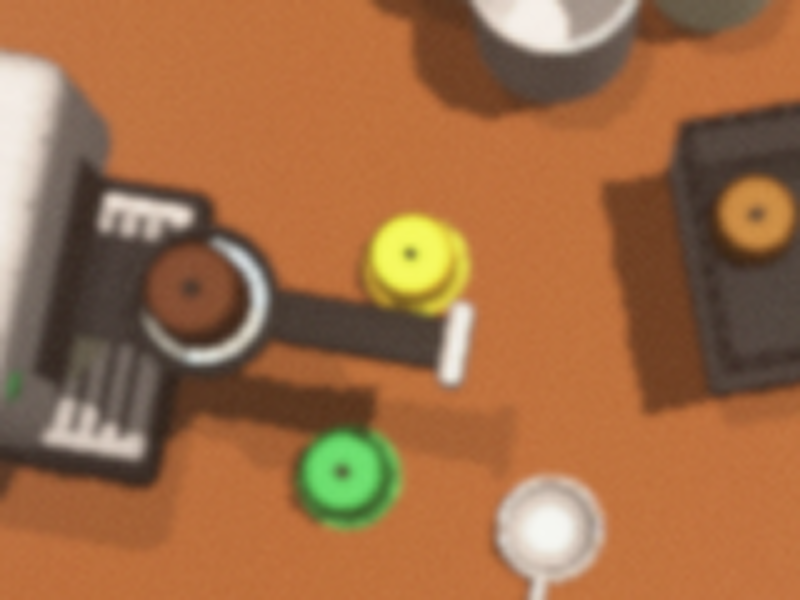

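View pics/c3.png

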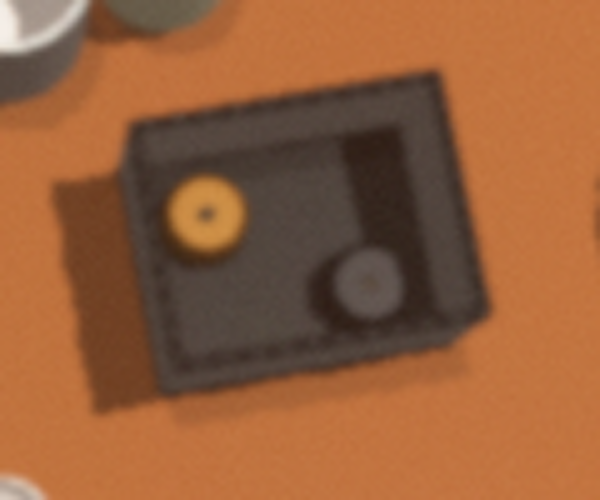

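View pics/c4.png

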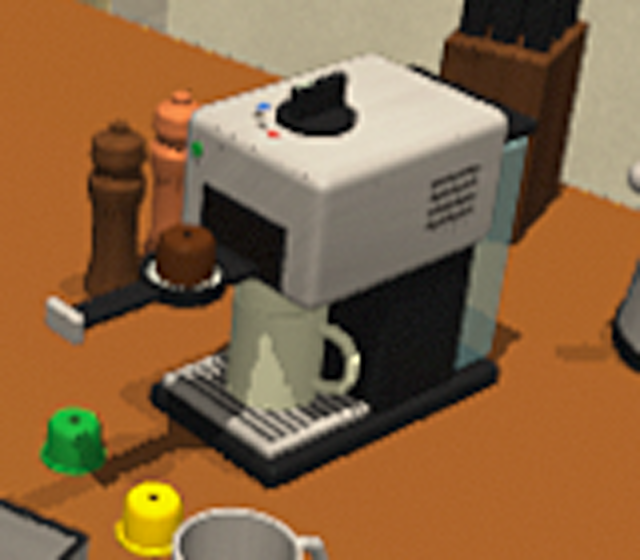

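```bash
cat > h.py <<'E'
import numpy as np
from station import bot
def px2w(name,u,v,z):
    c=bot.calibration(name);K,R,t=map(np.array,(c["intrinsics"],c["R"],c["t"]))
    d=R.T@np.linalg.inv(K)@np.array([u,v,1]); o=-R.T@t
    return o+d*(z-o[2])/d[2]
def w2px(name,X):
    c=bot.calibration(name);p=np.array(c["intrinsics"])@(np.array(c["R"])@X+c["t"]); return p[:2]/p[2]
E
python3 - <<'E'
from h import *
f=lambda cx,cy,ox,oy,z,n="top",s=5: np.round(px2w(n,cx/s+ox,cy/s+oy,z)*1000,1)
print("disc",f(459,284,70,165,.269)); print("line",f(450,271,70,165,.295),f(498,277,70,165,.295))
print("cap top",f(192,288,190,180,.204))
h=[f(462,305,190,180,.181),f(450,385,190,180,.181)];print("handle",h)
hf=[f(474,305,190,180,.181),f(462,386,190,180,.181)];print("handle front",hf)
print("head",[f(a,b,70,165,.262) for a,b in [(660,135),(590,495),(95,410),(185,60)]])
print("red/blue",f(569,303,70,165,.262),f(477,390,70,165,.262))
b=[f(a,b_,300,180,.1) for a,b_ in [(132,125),(438,72),(490,312),(165,392)]];print("bin",b,np.mean(b,0))
s=lambda cx,cy,z:f(cx,cy,310,150,z,"scene",4)
print("scene cap top hole",s(188,234,.204),"handle centre",s(67,320,.170),"blue/red",s(263,107,.262),s(273,134,.262))
E
```

```text
disc [597.5 214.3 269. ]
line [597.2 209.4 295. ] [595.2 191.5 295. ]
cap top [580.   96.7 204. ]
handle [array([578.7, -13.9, 181. ]), array([544.4,  -9.8, 181. ])]
handle front [array([578.8, -19. , 181. ]), array([544.1, -14.8, 181. ])]
head [array([660.1, 142.5, 262. ]), array([517.8, 161.1, 262. ]), array([546.9, 351.5, 262. ]), array([686.4, 329.9, 262. ])]
red/blue [592.2 173.8 262. ] [557.5 206.8 262. ]
bin [array([ 679.2, -111. ,  100. ]), array([ 708. , -255.5,  100. ]), array([ 593.6, -278.3,  100. ]), array([ 553.4, -127.5,  100. ])] [ 633.55  -193.075  100.   ]
scene cap top hole [582.8  97.8 204. ] handle centre [566.4  -9.8 170. ] blue/red [560.1 204.9 262. ] [594.1 173.9 262. ]
```

```bash
cat >> h.py <<'E'
from scipy.spatial.transform import Rotation as Ro
TILT=np.radians(8.3)   # machine x = (sin,cos)
MX=np.array([np.sin(TILT),np.cos(TILT),0]); MY=np.array([-np.cos(TILT),np.sin(TILT),0])
def st():
    s=bot.get_state(); q=s["tool_rot"]; return s,np.array(s["position"]),Ro.from_quat(np.r_[q[1:],q[0]]).as_matrix()
def delta(target,show=True):
    s,p,R=st(); d=R.T@(np.array(target)-p); print("delta mm",np.round(d*1000,1)); return d
def turn_to(v):  # turn about tool x (deg) to bring tool y to v (or -v)
    s,p,R=st(); a=R.T@v; t=np.degrees(np.arctan2(a[2],a[1])); print("turn",round(t,1),"or",round((t+360)%360-180,1))
def rep():
    s,p,R=st(); print("t",round(s["clock"],2),"p",np.round(p*1000,1),"F",np.round(s["wrist_force"],1),"M",np.round(s["moment"],2),"w",round(s["gripper_width"]*1000,1),"q",np.round(s["qpos"],2)); print("x",np.round(R[:,0],3),"y",np.round(R[:,1],3))
E
python3 - <<'E'
from h import *
rep(); turn_to(MY); delta([.581,.097,.32]); delta([.581,.097,.251])
E
```

```text
t 0.1 p [ 144.9 -530.2  302.8] F [-0.9  0.2 -0.3] M [-0.    0.03 -0.  ] w 85.5 q [-1.41  0.09  1.37  0.    1.68 -0.1 ]
x [-0.     0.002 -1.   ] y [ 0.264 -0.965 -0.002]
turn 113.6 or -66.4
delta mm [ -16.1 -490.1 -586. ]
delta mm [  52.9 -490.  -586. ]
```

```bash
python3 -m pendant '-0.03 -0.05 -0.06 -6 0; -0.05 -0.1 -0.12 -12 0; -0.05 -0.14 -0.17 -20 0; -0.05 -0.18 -0.22 -27 0; -0.05 -0.22 -0.265 -34 0; -0.05 -0.26 -0.31 -41 0; -0.05 -0.3 -0.36 -48 0; -0.05 -0.34 -0.405 -55 0; -0.05 -0.38 -0.455 -62 0; -0.05 -0.42 -0.5 -66 0; -0.05 -0.45 -0.54 -66.4 0; -0.05 -0.475 -0.57 -66.4 0' 40
python3 - <<'E'
from h import *
rep(); turn_to(MY); delta([.581,.097,.30]); delta([.581,.097,.251])
E
```

```text
clock: 1.6
position: [0.5704, 0.0801, 0.3533]
tool_rot: [0.462, 0.535, 0.463, -0.535]
wrist_force: [0.2, -1.8, -0.1]
gripper_width: 0.0852
t 1.6 p [570.4  80.1 353.3] F [ 0.2 -1.8 -0.1] M [-0.05 -0.1  -0.08] w 85.2 q [0.04 0.14 1.21 0.   1.79 0.19]
x [-0.001  0.002 -1.   ] y [ 0.99  -0.144 -0.001]
turn -180.0 or 0.0
delta mm [ 53.3   8.1 -18.2]
delta mm [102.3   8.2 -18.1]
```

```bash
python3 -m pendant '0.03 0.008 -0.018 0 0; 0.06 0.008 -0.018 0 0; 0.085 0.008 -0.018 0 0; 0.085 0.008 -0.018 0 0' 30
python3 - <<'E'
from h import *
import cv2
rep(); turn_to(MY); delta([.581,.097,.251])
im=bot.camera("scene"); cv2.imwrite("pics/s1.png",cv2.resize(im[130:270,300:460],None,fx=4,fy=4,interpolation=cv2.INTER_CUBIC))
im=bot.camera("top"); cv2.imwrite("pics/t1.png",cv2.resize(im[170:300,160:320],None,fx=4,fy=4,interpolation=cv2.INTER_CUBIC))
E
```

```text
clock: 2.1
position: [0.5796, 0.0969, 0.2648]
tool_rot: [-0.46, -0.533, -0.465, 0.537]
wrist_force: [0.5, 0.2, -1.0]
gripper_width: 0.0854
t 2.1 p [579.6  96.9 264.8] F [ 0.5  0.2 -1. ] M [-0.04 -0.04 -0.01] w 85.4 q [0.07 0.19 1.34 0.   1.63 0.21]
x [-0.008  0.001 -1.   ] y [ 0.99  -0.144 -0.008]
turn -180.0 or 0.0
delta mm [13.8  1.5 -0.3]
```

View pics/s1.png

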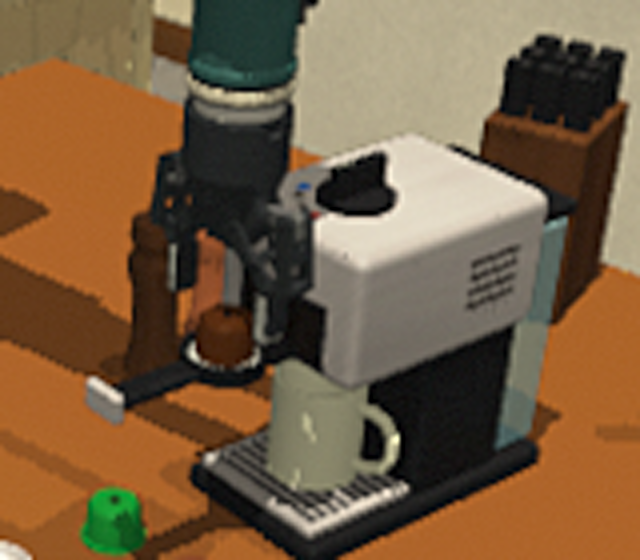

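View pics/t1.png

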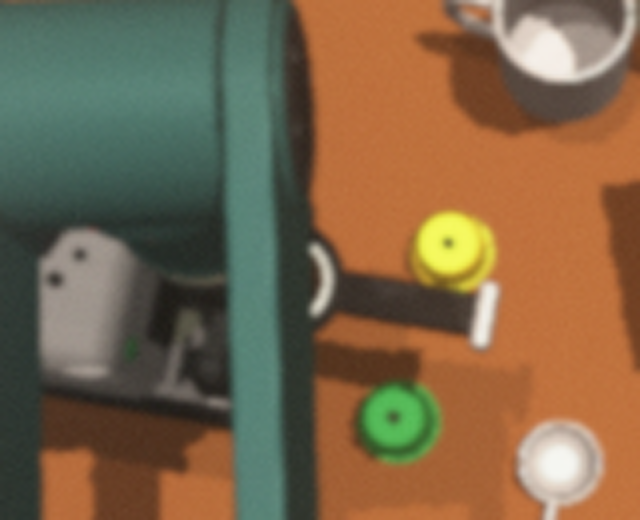

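The scene crop shows the capsule at about (225,335), between the open fingers, which clear the head. I'll descend and close.

```bash
python3 -m pendant '0.007 0.0015 0 0 0; 0.014 0.0015 0 0 0; 0.014 0.0015 0 0 60; 0.014 0.0015 0 0 120; 0.014 0.0015 0 0 140; 0.014 0.0015 0 0 160; 0.014 0.0015 0 0 160; 0.014 0.0015 0 0 160; 0.014 0.0015 0 0 160' 40
python3 - <<'E'
from h import *
rep()
E
```

```text
clock: 3.32
position: [0.5818, 0.0968, 0.2554]
tool_rot: [-0.462, -0.535, -0.463, 0.535]
wrist_force: [-5.4, -0.3, 4.9]
gripper_width: 0.0419
t 3.33 p [581.8  96.8 255.4] F [-5.4 -0.3  4.9] M [0.08 1.04 0.01] w 41.9 q [0.07 0.19 1.35 0.   1.6  0.21]
x [-0.002  0.002 -1.   ] y [ 0.99  -0.144 -0.002]
```

Run:
```python
from h import *
import cv2
rep()
im=bot.camera("scene"); cv2.imwrite("pics/s2.png",cv2.resize(im[150:250,310:430],None,fx=6,fy=6,interpolation=cv2.INTER_CUBIC))
rep()
```

```text
t 3.33 p [581.8  96.8 255.4] F [-5.4 -0.3  4.9] M [0.08 1.04 0.01] w 41.9 q [0.07 0.19 1.35 0.   1.6  0.21]
x [-0.002  0.002 -1.   ] y [ 0.99  -0.144 -0.002]
t 3.38 p [581.8  96.8 255.4] F [-5.5  0.1  5.3] M [0.06 1.04 0.01] w 42.0 q [0.07 0.19 1.35 0.   1.6  0.21]
x [-0.002  0.002 -1.   ] y [ 0.99  -0.144 -0.002]
```

View pics/s2.png

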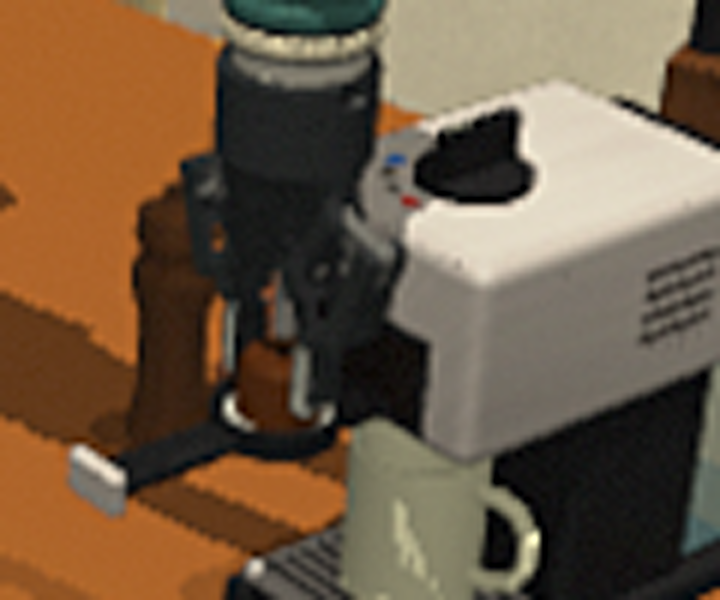

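The fingers are on the capsule with only about 5 N of contact. I'll lift slowly and check.

```bash
python3 -m pendant '-0.004 0 0 0 160; -0.01 0 0 0 160; -0.02 0 0 0 160; -0.035 0 0 0 160; -0.055 0 0 0 160; -0.075 0 0 0 160; -0.075 0 0 0 160' 40
python3 - <<'E'
from h import *
import cv2
rep(); delta([.634,-.193,.30])
im=bot.camera("scene"); cv2.imwrite("pics/s3.png",cv2.resize(im[130:250,310:430],None,fx=5,fy=5,interpolation=cv2.INTER_CUBIC))
E
```

```text
clock: 4.25
position: [0.5828, 0.0966, 0.3338]
tool_rot: [0.463, 0.537, 0.462, -0.533]
wrist_force: [-0.1, -0.2, -1.2]
gripper_width: 0.0415
t 4.25 p [582.8  96.6 333.8] F [-0.1 -0.2 -1.2] M [ 0.03 -0.07 -0.01] w 41.5 q [0.07 0.17 1.22 0.   1.75 0.21]
x [ 0.004  0.002 -1.   ] y [ 0.99  -0.144  0.004]
delta mm [ 33.4  92.3 279.3]
```

View pics/s3.png

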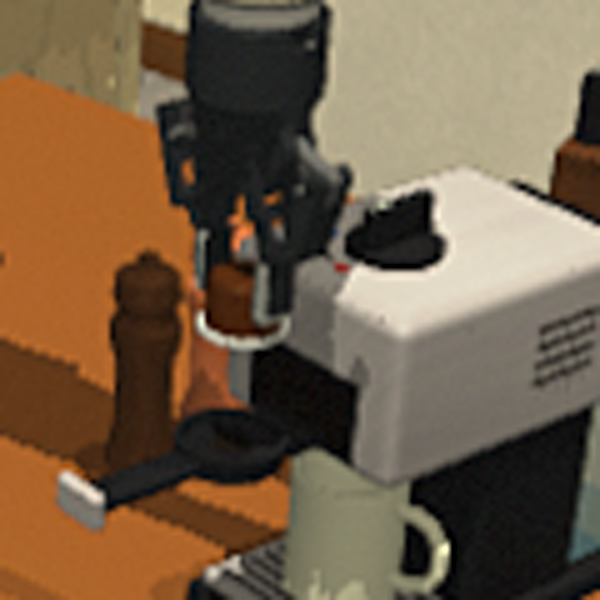

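```bash
python3 -m pendant '0 0.015 0.045 0 160; 0 0.03 0.09 0 160; 0 0.045 0.135 0 160; 0 0.06 0.18 0 160; 0 0.075 0.225 0 160; 0 0.088 0.26 0 160; 0 0.092 0.279 0 160; 0.05 0.092 0.279 0 160; 0.09 0.092 0.279 0 160; 0.09 0.092 0.279 0 160' 40
python3 - <<'E'
from h import *
import cv2
rep(); delta([.634,-.193,.18])
im=bot.camera("scene"); cv2.imwrite("pics/s4.png",cv2.resize(im[200:360,220:420],None,fx=4,fy=4,interpolation=cv2.INTER_CUBIC))
E
```

```text
clock: 5.55
position: [0.6313, -0.1911, 0.2358]
tool_rot: [-0.459, -0.534, -0.467, 0.536]
wrist_force: [-0.1, -0.7, -0.1]
gripper_width: 0.0415
t 5.55 p [ 631.3 -191.1  235.8] F [-0.1 -0.7 -0.1] M [ 0.04  0.03 -0.02] w 41.5 q [-0.38  0.36  1.18  0.    1.61 -0.24]
x [-0.009  0.007 -1.   ] y [ 0.99  -0.143 -0.01 ]
delta mm [55.8  3.5  1.8]
```

View pics/s4.png

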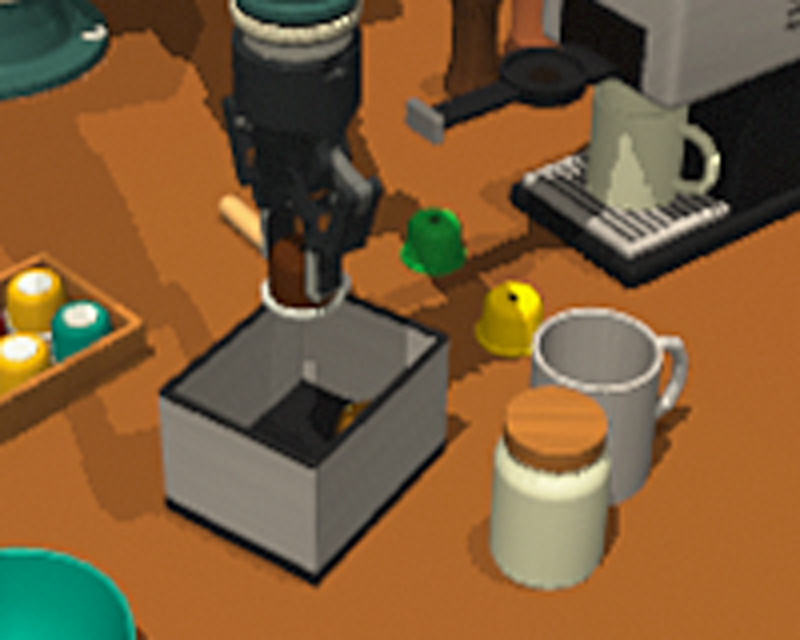

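The capsule is held above the bin; in this crop the mouth centre is about (303,372). I'll cross-check the centre, then lower and release.

```bash
python3 - <<'E'
from h import *
print(w2px("scene",np.array([.634,-.193,.1])), px2w("scene",295.8,293,.1))
E
python3 -m pendant '0.03 0.003 0 0 160; 0.056 0.003 0.001 0 160; 0.056 0.003 0.001 0 160; 0.056 0.003 0.001 0 120; 0.056 0.003 0.001 0 90; 0.056 0.003 0.001 0 90; 0.056 0.003 0.001 0 90; 0 0.003 0 0 90; -0.05 0.003 0 0 90; -0.1 0.003 0 0 90; -0.12 0.003 0 0 90' 40
python3 - <<'E'
from h import *
import cv2
rep()
im=bot.camera("scene"); cv2.imwrite("pics/s5.png",cv2.resize(im[140:360,220:420],None,fx=2.7,fy=2.7,interpolation=cv2.INTER_CUBIC))
E
```

```text
[295.50419708 289.5637509 ] [ 0.64451067 -0.20171429  0.1       ]
clock: 6.98
position: [0.6362, -0.1927, 0.3648]
tool_rot: [0.463, 0.536, 0.462, -0.533]
wrist_force: [-0.4, 0.3, 0.2]
gripper_width: 0.0553
t 6.97 p [ 636.2 -192.7  364.8] F [-0.4  0.3  0.2] M [-0.05 -0.03  0.03] w 55.3 q [-0.38  0.35  0.94  0.    1.85 -0.24]
x [ 0.004  0.001 -1.   ] y [ 0.99  -0.143  0.004]
```

View pics/s5.png

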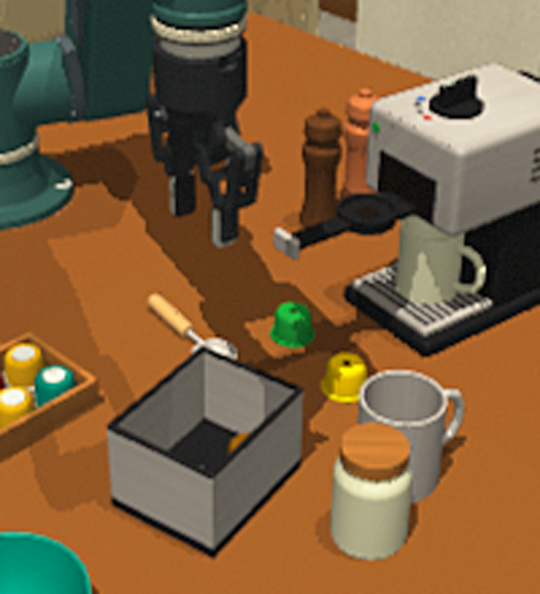

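Run:
```python
from h import *
delta([.558,-.055,.30]);delta([.558,-.055,.238])
```

```text
delta mm [  66.   -97.8 -125. ]
delta mm [ 128.   -98.2 -124.9]
```

```bash
python3 -m pendant '0 -0.03 -0.04 0 255; 0 -0.06 -0.08 0 255; 0.02 -0.09 -0.115 0 255; 0.06 -0.098 -0.125 0 255; 0.09 -0.098 -0.125 0 255; 0.115 -0.098 -0.125 0 255; 0.128 -0.098 -0.125 0 255; 0.128 -0.098 -0.125 0 255' 40
python3 - <<'E'
from h import *
import cv2
rep()
im=bot.camera("scene"); cv2.imwrite("pics/s6.png",cv2.resize(im[140:290,280:440],None,fx=4,fy=4,interpolation=cv2.INTER_CUBIC))
im=bot.camera("top"); cv2.imwrite("pics/t6.png",cv2.resize(im[150:300,230:430],None,fx=4,fy=4,interpolation=cv2.INTER_CUBIC))
delta([.563,-.016,.236]+MX*-.011)
E
```

```text
clock: 8.02
position: [0.5577, -0.0549, 0.2366]
tool_rot: [0.463, 0.536, 0.462, -0.533]
wrist_force: [0.5, 0.1, -0.3]
gripper_width: 0.0001
t 8.03 p [557.7 -54.9 236.6] F [ 0.5  0.1 -0.3] M [-0.    0.03 -0.01] w 0.1 q [-0.2   0.13  1.46  0.    1.55 -0.06]
x [ 0.004  0.001 -1.   ] y [ 0.99  -0.143  0.004]
delta mm [  3.   -1.3 -28.4]
```

View pics/s6.png

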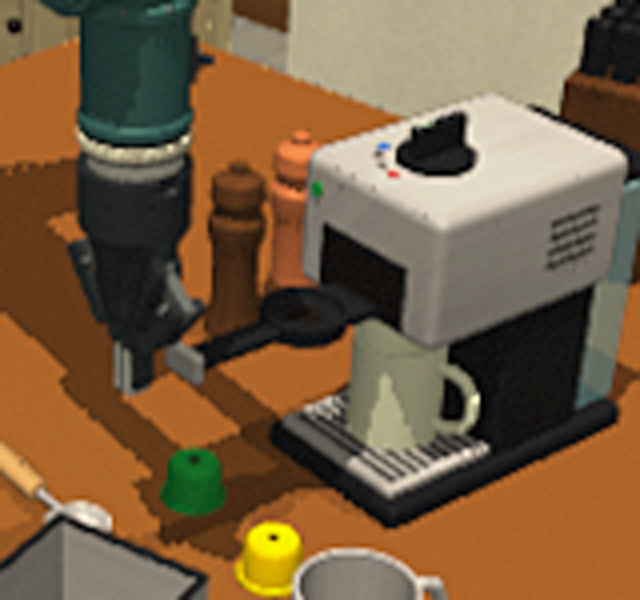

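View pics/t6.png

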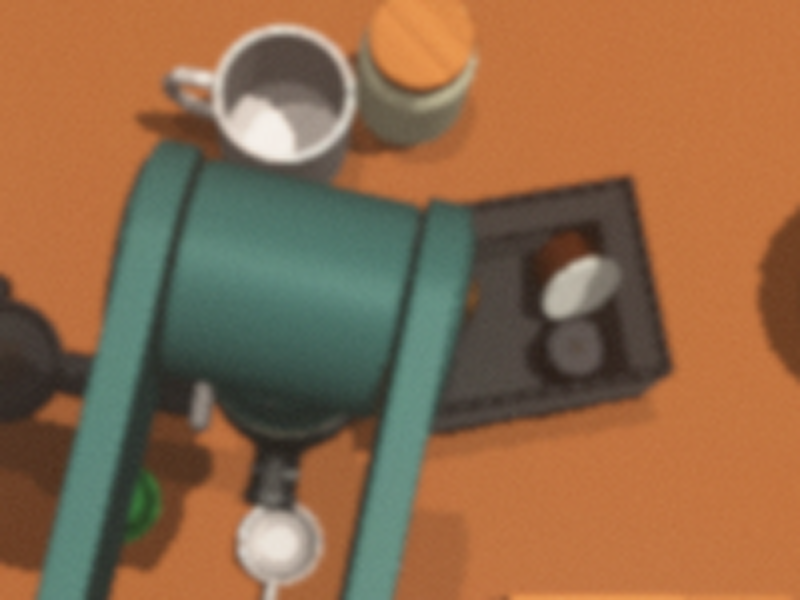

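The top crop shows the brown capsule lying inside the bin at (575,275). Next I'll push the holder.

```bash
python3 -m pendant '0.002 -0.001 -0.015 0 255; 0.002 -0.001 -0.025 0 255; 0.002 -0.001 -0.035 0 255; 0.002 -0.001 -0.045 0 255; 0.002 -0.001 -0.055 0 255; 0.002 -0.001 -0.065 0 255; 0.002 -0.001 -0.075 0 255; 0.002 -0.001 -0.085 0 255; 0.002 -0.001 -0.095 0 255; 0.002 -0.001 -0.105 0 255; 0.002 -0.001 -0.115 0 255; 0.002 -0.001 -0.12 0 255' 40
python3 - <<'E'
from h import *
import cv2
rep()
im=bot.camera("scene"); cv2.imwrite("pics/s7.png",cv2.resize(im[140:290,280:440],None,fx=4,fy=4,interpolation=cv2.INTER_CUBIC))
E
```

```text
clock: 9.62
position: [0.5749, 0.0645, 0.2369]
tool_rot: [0.465, 0.537, 0.461, -0.532]
wrist_force: [-0.4, -1.4, 0.6]
gripper_width: 0.0001
t 9.62 p [574.9  64.5 236.9] F [-0.4 -1.4  0.6] M [-0.24 -0.15 -0.02] w 0.1 q [ 0.01  0.17  1.41 -0.    1.55  0.16]
x [ 0.008  0.    -1.   ] y [ 0.99  -0.143  0.008]
```

View pics/s7.png

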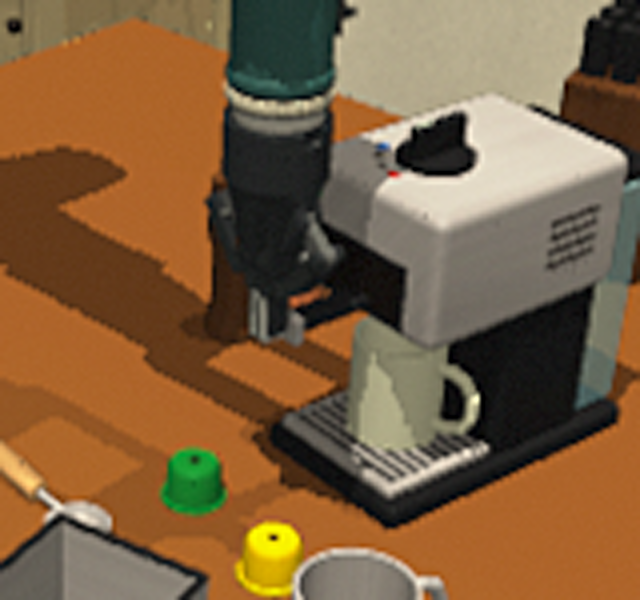

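```bash
python3 -m pendant '0 0 -0.003 0 255; 0 0 -0.006 0 255; 0 0 -0.009 0 255; 0 0 -0.010 0 255'|grep -E "pos|wrist_f"; python3 -m pendant '0 0 -0.002 0 255; 0 0 -0.003 0 255; 0 0 -0.003 0 255' |grep -E "pos|wrist_f"
```

```text
position: [0.5763, 0.0749, 0.2369]
wrist_force: [1.0, -1.0, 0.9]
position: [0.5767, 0.078, 0.2369]
wrist_force: [0.5, -1.1, 0.6]
```

```bash
python3 -m pendant '0 0 -0.002 0 255; 0 0 -0.003 0 255; 0 0 -0.003 0 255' |grep -E "pos|wrist_f"
```

```text
position: [0.5769, 0.0784, 0.2369]
wrist_force: [-0.7, -8.9, 1.2]
```

```bash
python3 -m pendant '0 0 -0.003 0 255; 0 0 -0.004 0 255; 0 0 -0.004 0 255' |grep -E "pos|wrist_f"; python3 -m pendant '0 0 0.01 0 255; 0 0 0.03 0 255; 0 0 0.06 0 200; -0.04 0 0.06 0 100; -0.09 0 0.06 0 60; -0.15 0 0.06 0 60; -0.18 0 0.06 0 60;-0.18 0 0.06 0 60'
python3 - <<'E'
from h import *
import cv2
rep();  delta([.597,.214,.40]); turn_to(MY)
im=bot.camera("scene"); cv2.imwrite("pics/s8.png",cv2.resize(im[140:290,280:440],None,fx=4,fy=4,interpolation=cv2.INTER_CUBIC))
im=bot.camera("top"); cv2.imwrite("pics/t8.png",cv2.resize(im[150:300,70:270],None,fx=4,fy=4,interpolation=cv2.INTER_CUBIC))
E
```

```text
position: [0.577, 0.079, 0.237]
wrist_force: [-2.3, -11.3, 2.7]
clock: 12.3
position: [0.5676, 0.0215, 0.4216]
tool_rot: [0.468, 0.536, 0.456, -0.535]
wrist_force: [0.5, -0.2, -1.1]
gripper_width: 0.0652
t 12.3 p [567.6  21.5 421.6] F [ 0.5 -0.2 -1.1] M [-0.   -0.02  0.02] w 65.2 q [-0.06  0.13  1.09 -0.01  1.91  0.09]
x [ 0.012 -0.012 -1.   ] y [ 0.989 -0.147  0.013]
delta mm [  19.5    0.6 -195. ]
turn 179.8 or -0.2
```

View pics/s8.png

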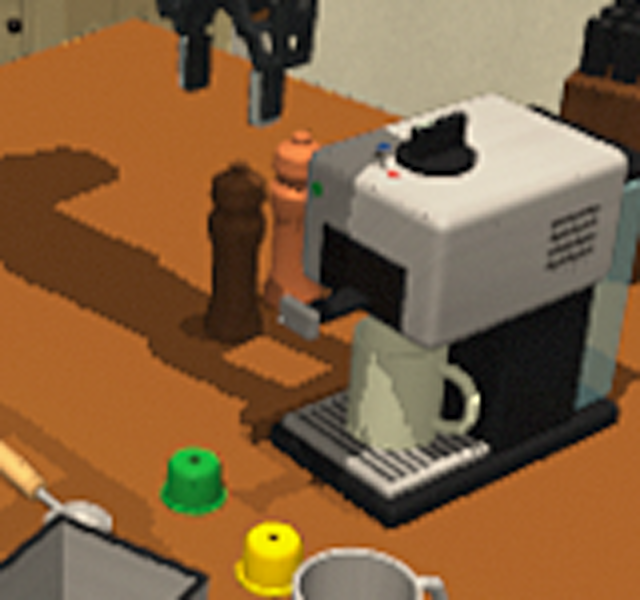

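View pics/t8.png

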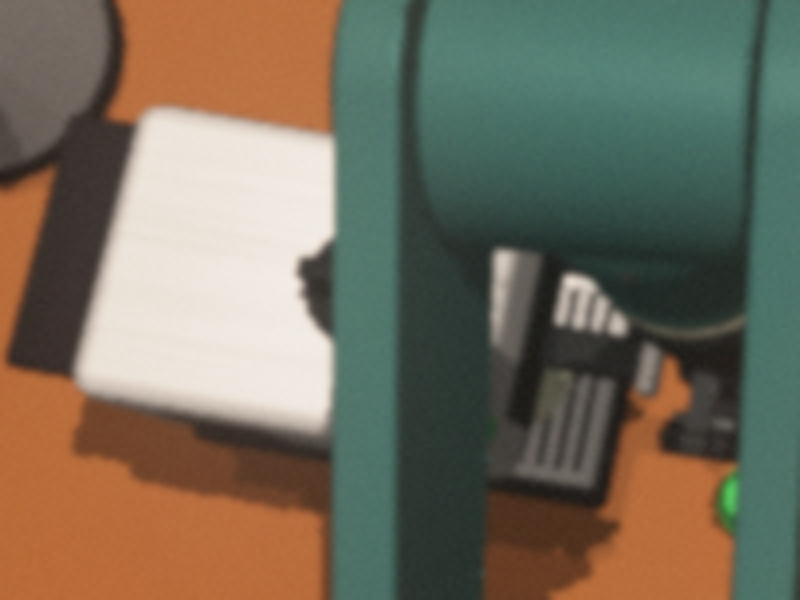

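```bash
python3 -m pendant '0 0 -0.05 0 60; 0 0 -0.1 0 60; 0 0 -0.15 0 80; 0 0 -0.185 0 100; 0 0 -0.195 0 120; 0.01 0 -0.195 0 130; 0.01 0 -0.195 0 130' 80
python3 - <<'E'
from h import *
import cv2
rep();  delta([.598,.214,.347]); turn_to(MY)
im=bot.camera("scene"); cv2.imwrite("pics/s9.png",cv2.resize(im[110:250,320:460],None,fx=4.2,fy=4.2,interpolation=cv2.INTER_CUBIC))
E
```

```text
clock: 13.28
position: [0.5958, 0.213, 0.4023]
tool_rot: [-0.465, -0.533, -0.458, 0.539]
wrist_force: [-0.0, 0.0, 0.7]
gripper_width: 0.042
t 13.28 p [595.8 213.  402.3] F [-0.   0.   0.7] M [-0.02  0.01 -0.02] w 42.0 q [ 0.26  0.29  0.95 -0.01  1.91  0.4 ]
x [-0.001 -0.014 -1.   ] y [ 0.989 -0.149  0.001]
delta mm [55.3  2.  -2.1]
turn 179.8 or -0.2
```

View pics/s9.png

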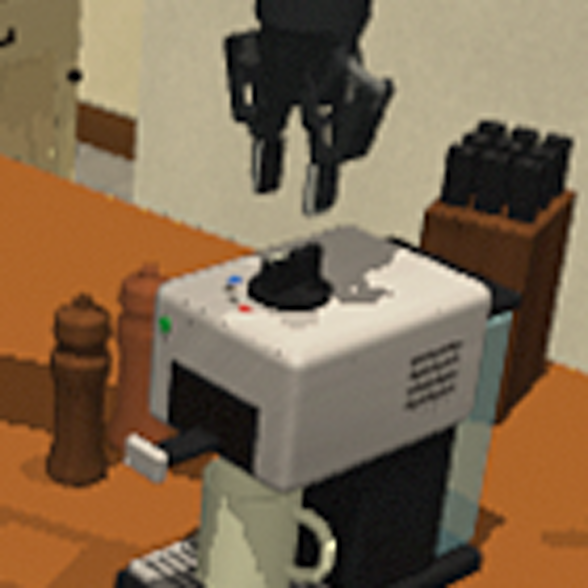

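```bash
python3 -m pendant '0.02 0.002 -0.001 0 130; 0.04 0.002 -0.001 0 130; 0.053 0.002 -0.001 0 130; 0.053 0.002 -0.001 0 130' 80
python3 - <<'E'
from h import *
import cv2
rep();  delta([.598,.214,.347]); turn_to(MY)
im=bot.camera("scene"); cv2.imwrite("pics/s10.png",cv2.resize(im[130:230,330:430],None,fx=6,fy=6,interpolation=cv2.INTER_CUBIC))
E
```

```text
clock: 13.82
position: [0.5978, 0.2121, 0.3492]
tool_rot: [-0.464, -0.533, -0.458, 0.54]
wrist_force: [0.5, 0.0, -0.8]
gripper_width: 0.0419
t 13.82 p [597.8 212.1 349.2] F [ 0.5  0.  -0.8] M [-0.01 -0.02  0.01] w 41.9 q [ 0.26  0.28  1.06 -0.01  1.81  0.4 ]
x [-0.001 -0.014 -1.   ] y [ 0.989 -0.15   0.001]
delta mm [ 2.2 -0.  -2. ]
turn 179.7 or -0.3
```

View pics/s10.png

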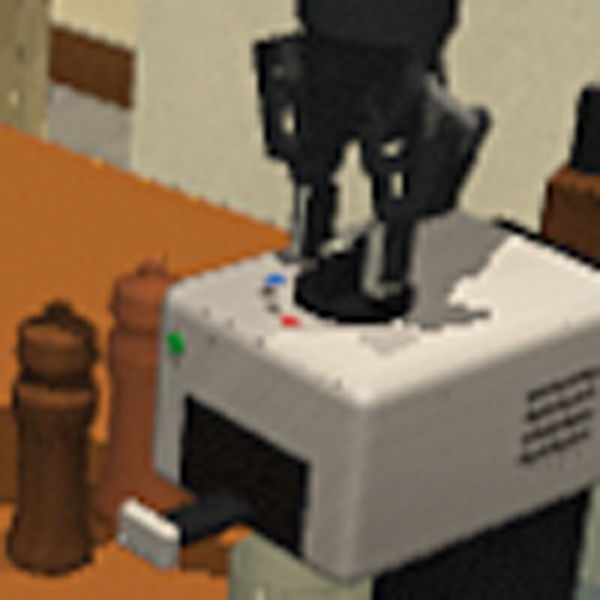

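```bash
python3 -m pendant '0.001 0 -0.003 0 180; 0.001 0 -0.003 0 210; 0.001 0 -0.003 0 255; 0.001 0 -0.003 0 255; 0.001 0 -0.003 0 255' 90
python3 - <<'E'
from h import *
rep()
E
```

```text
clock: 14.5
position: [0.5983, 0.2156, 0.3505]
tool_rot: [-0.465, -0.534, -0.457, 0.538]
wrist_force: [-1.4, 1.3, 5.7]
gripper_width: 0.0098
t 14.5 p [598.3 215.6 350.5] F [-1.4  1.3  5.7] M [ 0.13  0.41 -0.2 ] w 9.8 q [ 0.26  0.28  1.05 -0.01  1.81  0.41]
x [ 0.002 -0.012 -1.   ] y [ 0.989 -0.149  0.004]
```

```bash
python3 -m pendant '0 0 0 7 255; 0 0 0 14 255; 0 0 0 21 255; 0 0 0 28 255; 0 0 0 35 255; 0 0 0 42 255; 0 0 0 49 255; 0 0 0 56 255; 0 0 0 62 255; 0 0 0 66 255; 0 0 0 68 255; 0 0 0 69 255' 90
python3 - <<'E'
from h import *
import cv2
rep(); turn_to(MY)
im=bot.camera("scene"); cv2.imwrite("pics/s11.png",cv2.resize(im[130:230,330:430],None,fx=6,fy=6,interpolation=cv2.INTER_CUBIC))
E
```

```text
clock: 16.0
position: [0.5964, 0.2173, 0.3505]
tool_rot: [-0.081, -0.701, -0.074, 0.704]
wrist_force: [-6.0, 3.5, 3.9]
gripper_width: 0.0095
t 16.0 p [596.4 217.3 350.5] F [-6.   3.5  3.9] M [0.78 1.27 0.14] w 9.5 q [ 0.26  0.28  1.06 -0.01  1.81  1.61]
x [-0.003 -0.009 -1.   ] y [ 0.218 -0.976  0.008]
turn 110.9 or -69.1
```

View pics/s11.png

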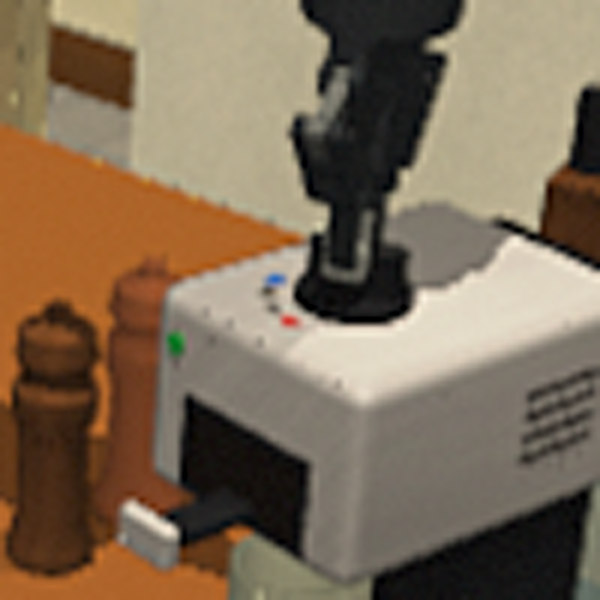

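Run:
```python
from h import *
import cv2
im=bot.camera("top"); cv2.imwrite("pics/t11.png",cv2.resize(im[165:285,90:250],None,fx=5,fy=5,interpolation=cv2.INTER_CUBIC))
im=bot.camera("scene"); cv2.imwrite("pics/s12.png",cv2.resize(im[165:190,370:405],None,fx=18,fy=18,interpolation=cv2.INTER_CUBIC))
```

```text
(no output)
```

View pics/t11.png

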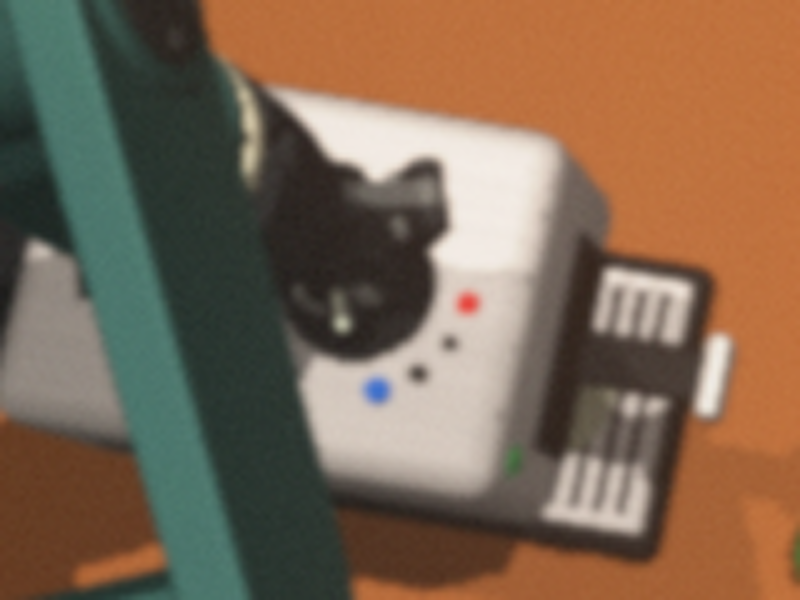

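View pics/s12.png

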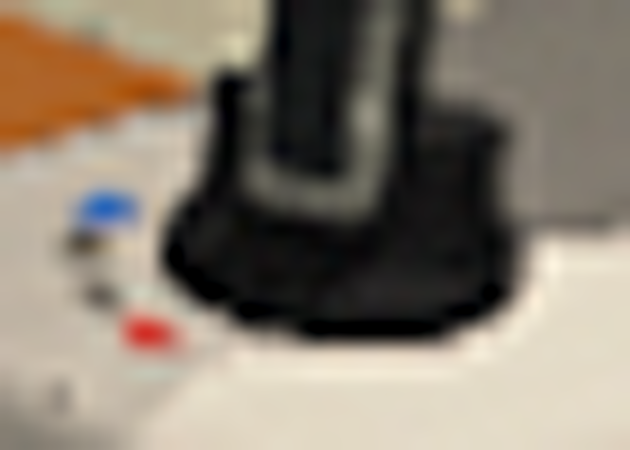

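In the top view the white line runs from (337,292) to (342,325) in the crop. I'll work out its angle against the off pose.

Run:
```python
from h import *
import cv2
f=lambda cx,cy,z: px2w("top",cx/5+90,cy/5+165,z)
c=np.array([.598,.214])
a=f(337,292,.295);b=f(342,325,.295)
for n,v in (("line",b-a),("tip-c",b-np.r_[c,0]),("red",f(469,303,.262)-np.r_[c,0]),("blue",f(377,390,.262)-np.r_[c,0]),("d1",f(450,343,.262)-np.r_[c,0]),("d2",f(418,374,.262)-np.r_[c,0]),("-MX",-MX)):
    print(n,np.round(v[:2]*1000,1),round(np.degrees(np.arctan2(v[1],v[0]))%360,1))
im=cv2.imread("pics/t11.png")[220:420,240:500]; cv2.imwrite("pics/t11b.png",cv2.resize(im,None,fx=3,fy=3,interpolation=cv2.INTER_CUBIC))
```

```text
line [-12.4  -2.7] 192.4
tip-c [-21.3  -3.1] 188.2
red [ -5.8 -40.2] 261.9
blue [-40.5  -7.2] 190.1
d1 [-21.6 -33.9] 237.5
d2 [-34.  -22.4] 213.5
-MX [-144.4 -989.5] 261.7
```

View pics/t11b.png

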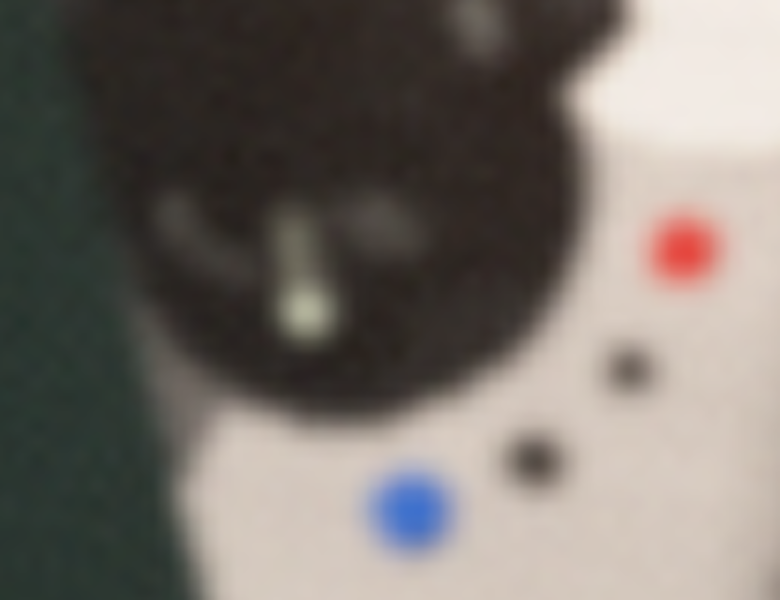

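```bash
python3 -m pendant '0 0 0 1 255; 0 0 0 1 255; 0 0 0 1 255' 90 >/dev/null
python3 - <<'E'
from h import *
rep(); turn_to(MY)
E
python3 -m pendant '0 0 0 0 255; 0 0 0 0 255; 0 0 0 0 255; 0 0 0 0 255' 90 >/dev/null
python3 - <<'E'
from h import *
import cv2
rep(); turn_to(MY)
for n in ("top","scene"): cv2.imwrite(f"pics/{n}_end.png",bot.camera(n))
im=cv2.imread("pics/top_end.png")
cv2.imwrite("pics/te.png",cv2.resize(im[205:255,130:200],None,fx=10,fy=10,interpolation=cv2.INTER_CUBIC))
E
```

```text
t 16.52 p [596.4 217.4 350.6] F [-2.5  1.3  2.5] M [0.29 0.46 0.16] w 9.6 q [ 0.26  0.28  1.06 -0.01  1.81  1.63]
x [-0.003 -0.009 -1.   ] y [ 0.202 -0.979  0.008]
turn 109.9 or -70.1
t 17.02 p [596.4 217.4 350.5] F [-1.8  1.   2.1] M [0.23 0.55 0.17] w 9.7 q [ 0.26  0.28  1.06 -0.01  1.81  1.63]
x [-0.003 -0.009 -1.   ] y [ 0.202 -0.979  0.008]
turn 109.9 or -70.1
```

View pics/te.png

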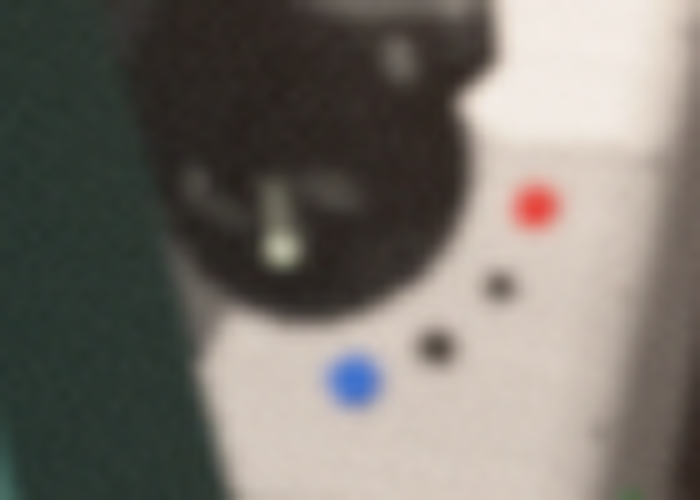

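View pics/top_end.png

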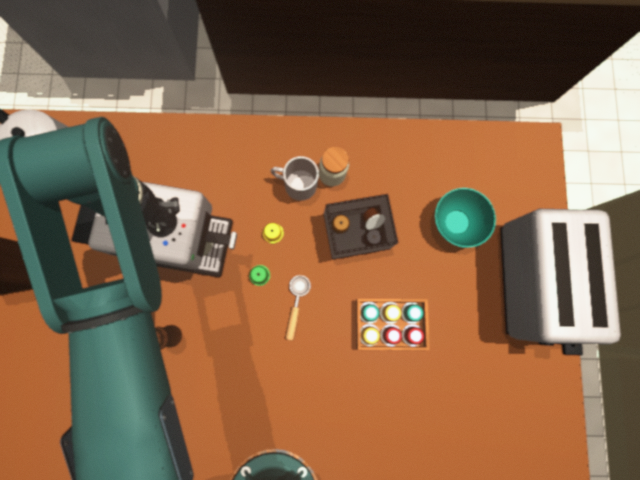

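View pics/scene_end.png

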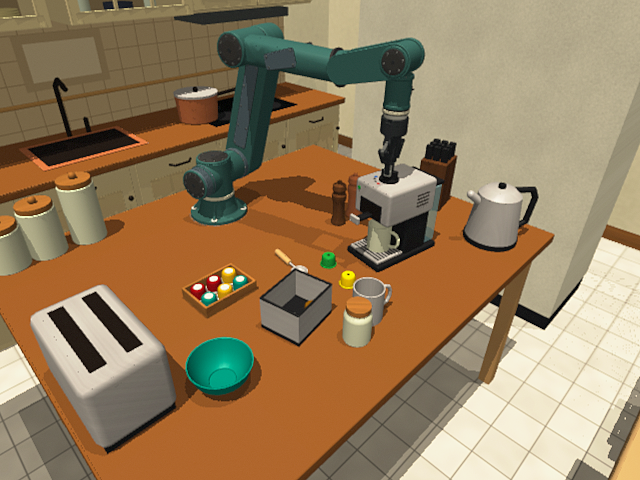

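Dial torque is about 0.17 N m. I'll nudge 1° more to tell whether the click has been passed or is still being climbed.

```bash
python3 -m pendant '0 0 0 1 255; 0 0 0 1 255; 0 0 0 1 255; 0 0 0 1 255' 90 >/dev/null
python3 - <<'E'
from h import *
import time
rep(); turn_to(MY)
E
python3 -m pendant '0 0 0 0 255; 0 0 0 0 255' 90 >/dev/null
python3 - <<'E'
from h import *
rep(); turn_to(MY)
E
```

```text
t 17.62 p [596.4 217.4 350.5] F [-1.5  1.   4.5] M [0.3  0.46 0.19] w 9.6 q [ 0.26  0.28  1.06 -0.01  1.81  1.65]
x [-0.003 -0.009 -1.   ] y [ 0.185 -0.983  0.008]
turn 108.9 or -71.1
t 17.88 p [596.4 217.4 350.6] F [-1.4  1.6  2.7] M [0.28 0.5  0.14] w 9.8 q [ 0.26  0.28  1.06 -0.01  1.81  1.65]
x [-0.003 -0.009 -1.   ] y [ 0.184 -0.983  0.008]
turn 108.9 or -71.1
```

```bash
python3 -m pendant '0 0 0 1 255; 0 0 0 1 255; 0 0 0 1 255; 0 0 0 1 255' 90 >/dev/null
python3 - <<'E'
from h import *
rep(); turn_to(MY)
E
python3 -m pendant '0 0 0 1 255; 0 0 0 1 255; 0 0 0 1 255' 90 >/dev/null
python3 - <<'E'
from h import *
import cv2
rep(); turn_to(MY)
im=bot.camera("top")
cv2.imwrite("pics/te2.png",cv2.resize(im[205:255,130:200],None,fx=10,fy=10,interpolation=cv2.INTER_CUBIC))
E
```

```text
t 18.38 p [596.4 217.5 350.5] F [-1.   1.6  3.6] M [0.31 0.47 0.2 ] w 9.6 q [ 0.26  0.28  1.06 -0.01  1.81  1.66]
x [-0.003 -0.009 -1.   ] y [ 0.167 -0.986  0.008]
turn 107.9 or -72.1
t 18.75 p [596.3 217.5 350.6] F [-2.1  1.4  2.9] M [0.32 0.48 0.18] w 9.6 q [ 0.26  0.28  1.06 -0.01  1.81  1.68]
x [-0.003 -0.009 -1.   ] y [ 0.15  -0.989  0.008]
turn 106.9 or -73.1
```

View pics/te2.png

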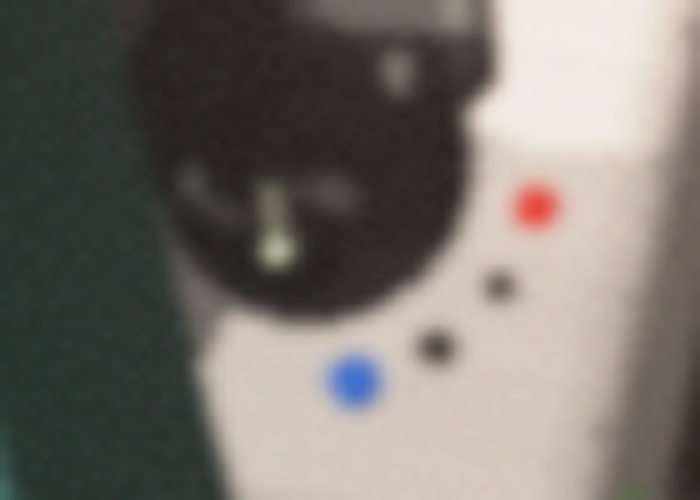

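```bash
python3 -m pendant '0 0 0 1 255; 0 0 0 1 255; 0 0 0 1 255' 90 >/dev/null
python3 - <<'E'
from h import *
rep(); turn_to(MY)
E
python3 -m pendant '0 0 0 1 255; 0 0 0 1 255; 0 0 0 1 255' 90 >/dev/null
python3 - <<'E'
from h import *
rep(); turn_to(MY)
f=lambda x,y:px2w("top",x/10+130,y/10+205,.295)[:2]-np.array([.598,.214])
for a in ((283,250),(276,250)):
    v=f(*a); print(np.round(v*1000,1),np.degrees(np.arctan2(v[1],v[0]))%360)
E
```

```text
t 19.18 p [596.4 217.5 350.5] F [-1.3  0.6  2.9] M [0.21 0.46 0.89] w 9.6 q [ 0.26  0.28  1.06 -0.01  1.81  1.7 ]
x [-0.003 -0.009 -1.   ] y [ 0.133 -0.991  0.008]
turn 106.0 or -74.0
t 19.55 p [596.4 217.5 350.5] F [-1.8 -0.1  3.7] M [0.12 0.36 1.33] w 9.8 q [ 0.26  0.28  1.06 -0.01  1.81  1.72]
x [-0.003 -0.009 -1.   ] y [ 0.117 -0.993  0.008]
turn 105.0 or -75.0
[-21.3  -2.9] 187.74323459063004
[-21.4  -1.6] 184.31482617207274
```

The stop was felt at a tool angle of about 73.2°, which puts the third click at about 69.7°. I'll back off to about 71.3°.

```bash
python3 -m pendant '0 0 0 -2 255; 0 0 0 -3.7 255; 0 0 0 -3.7 255; 0 0 0 -3.7 255' 90 >/dev/null
python3 - <<'E'
from h import *
import cv2
rep(); turn_to(MY)
im=bot.camera("top")
cv2.imwrite("pics/te3.png",cv2.resize(im[205:255,130:200],None,fx=10,fy=10,interpolation=cv2.INTER_CUBIC))
# subpixel blob centroid of the white line in the saved pictures
for n,I in (("70.1",cv2.imread("pics/top_end.png")),("now",im)):
    c=I[218:236,152:164].astype(float).mean(2); w=np.clip(c-90,0,None); ys,xs=np.mgrid[218:236,152:164]
    print(n,(w*xs).sum()/w.sum(),(w*ys).sum()/w.sum())
E
```

```text
t 20.05 p [596.4 217.4 350.5] F [-1.6  0.9  2.5] M [0.27 0.46 0.16] w 9.5 q [ 0.26  0.28  1.06 -0.01  1.81  1.65]
x [-0.003 -0.009 -1.   ] y [ 0.18  -0.984  0.008]
turn 108.7 or -71.3
70.1 157.27803738317758 229.3913551401869
now 157.0034199726402 229.42202462380303
```

View pics/te3.png

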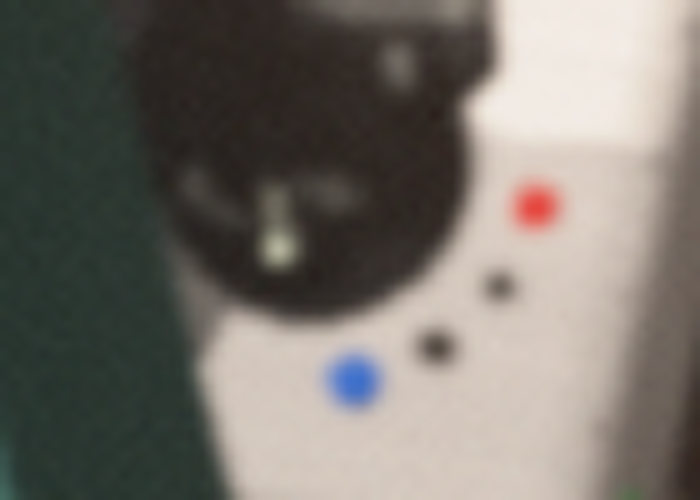

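```bash
python3 -c "
from station import bot
print(bot.sign_off())"
```

```text
the job is handed in; nothing more can be done
None
```

The job is done and handed in at about 20 s of the 56 s allowed: capsule binned, holder home, and the fingers still holding the dial at the third click.

- **Capsule:** I lifted the brown capsule out and dropped it into the steel bin. The top picture shows it lying inside, next to the two old ones.
- **Holder:** I pushed it in until it stopped, at about 9–11 N with no further travel. The pictures show only the handle standing out of the head.
- **Dial:** I gripped it with 90 N and turned it clockwise past two clicks to the third.
    - **Finding the click:** I briefly went on to the rigid stop, where the moment rose to about 1.3 N m, to calibrate the angle. I then backed off to about 1.22–1.23 rad.
    - **At hand-in:** the fingers held against about 0.16 N m, and the white line pointed to the blue dot to within a few degrees.
- **Everything else:** the mug and the other things on the counter look unmoved in the last overview pictures. The last overview was taken before the final dial adjustments, which only turned the gripper in place.

Three readings did not agree exactly:
- During the capsule grasp the arm sat about 4 mm higher than commanded, with about 5 N of contact, but the grip held.
- The tool angle ran about 1° ahead of the dial angle, so I judged the final position from the stop.
- The bin's centre differed by about 1 cm between the two cameras; the capsule still landed well inside.

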